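Skewer the drilled plates for spraying

ROBOT

A 6-joint arm with a two-finger parallel gripper is mounted at the origin on the work surface. World frame = base frame: x ahead of the robot, y to its left, z up, the work surface at z = 0. Lengths are in mm, angles in rad, forces in N, time in s.
With the tool pointing down it reaches from about 350 to 875 mm from the base axis. Payload 4.2 kg.
Tool frame: the origin (TCP) lies between the finger pads; the fingertips stand 25 mm ahead of it and the grasp point (between the pads) lies 6 mm ahead of it; z points along the fingers, y is the line along which they close (so a half turn about z gives the same grasp; the last joint's range is limited). The gripper opens to 85 mm and grips with 20 to 120 N. Pads are 22 mm wide; open, the fingers measure 114 mm over their backs; the gripper's body (76 mm by 85 mm) begins 54 mm behind the grasp point. The pads swing forward as they close: fully open they stand 13 mm farther back than shut.
Start: joints at [-1.058, 0.385, 0.008, 0, -1.194, -0.259], TCP at [156.944, -604.953, 232.112] pointing down, gripper open.
Joint ranges: [-3.14, 3.14], [-1.21, 2.06], [-1.07, 1.41], [-3.16, 2.05], [-2.99, -0.16], [-3.1, 3.1]. Speed limits (rad/s): [2.79, 2.79, 3.14, 3.14, 3.14, 3.14].

INTERFACE

Orientations are given as a unit quaternion [x, y, z, w].
In Python, from bench import read_state, get_image, job_done gives the robot as it stands.
- The arm moves only by the tool play_rows, never from a script. Its argument "series" is a list of rows, each a list of 6 numbers: the shift along the world's x, y, z in mm, then the turn, a rotation vector about the world's x, y, z in units of 6 degrees (1.0 is 6 degrees). A call has 1 to 20 rows; each row shifts and turns the commanded pose from where the row before left it; what a row does not reach is not made up. A row lasts 1/12 s, in which the tool goes at most 41.7 mm and 7.16 degrees, less where a joint would pass 70% of its speed; a pose out of reach is approached as far as the arm can. A call is refused whole if a number of a shift passes 41.7 or a number of a turn 1, either way. A call with a gripper value outside its range is refused whole. "gripper" is the opening, from 0 (shut) to 1 (fully open), set as the call begins (left out, the last holds). The fingers move at their own pace and stop on an object; the grip force is fixed at half the most. Time passes only in rows, so rows that do not move let the fingers close. It gives the time, the measured TCP pose, the force, the opening and the grip force at its end, in the units of the state.
- read_state(): the state, without advancing time (a new reading comes with each control period).
- get_image(name): name is "scene" or "top" or "wrist"; returns a dict with "image" (480x640x3 uint8, red, green, blue), "fx", "fy", "cx", "cy" (pixels), "eye" and "rotation" of the camera in the world. Camera axes: x right, y down, z forward; pixel columns grow to the right and rows downward; lengths in mm; the calibration is good to about 2 mm. A picture is of the moment at which its call begins. There is no depth.
- job_done(): hands the job in; it is judged then, once.
The state is a dict: "clock": time; "joints": joint angles; "joint_vel": joint speeds; "joint_efforts": joint torques, N m; "position": TCP position; "ee_rot": TCP orientation; "contact_force": force on the tool from outside, world axes, zero at the start; "wrist_torque": the same for the moment, N m; "gripper_width": finger opening in mm; "grasp_force": force on a finger pad.
Only numpy, scipy, OpenCV 4.12 (cv2) and the standard library are available. Lean on these libraries where they do the work, as an engineer would, in place of code of your own. Each camera call takes 0.05 s, during which the arm holds its last target. There are 200 camera calls.

TASK

Take the steel skewer by its handle from the spray stand, thread it through the bores of all three aluminium plates standing in the slotted wooden block, lift them out together and lay the skewer back across both forks of the stand with the three plates hanging between the forks, clear of the base. The bores are drilled off centre, so feel for each one gently: never push the skewer against a plate with more than 20 N. Do not touch the plates with the fingers or shift the other things on the bench.

Things in the scene. Friction and masses are not known exactly. Their poses are not given: they have to be found in the camera images.
- stand: Fixed spray stand: plywood base 175 x 90 x 12 mm with two dark steel V forks 135 mm apart along its x (at x = -67.5 and +67.5 mm), each 6 mm thick along x. The V faces slope at 45 degrees, meet 65 mm and end about 81 mm above the table; mouth about 32 mm wide. Origin: underside centre of the base, on the table; z up.
- stand_mid (a point): Point midway between the two forks at the height of the axis of a rod lying in them (70.7 mm above the table). x runs from fork to fork.
- skewer: Loose steel skewer, 0.12 kg, level in the forks at the start. Round 8 mm rod along its x; origin on the rod axis at the rear of a 24 mm collar (x 0 to 4 mm). Blunt tip at x = 140 (last 4 mm taper to 6 mm). Bare neck x = -20 to 0, which lies in one fork, the rod near x = 125 in the other. Black flat-sided handle x = -70 to -20, 16 mm wide (y), z -11 to +7 mm. z up.
- skewer_mid (a point): Point on the rod axis at x = 57.5 mm, midway between the places where the forks carry the skewer.
- rack: Fixed light wooden slotted block, 78 (x) x 118 (y) x 40 mm high; origin underside centre, on the table, z up. Three slots along y at x = -22, 0, +22 mm, 7.6 mm wide, 20 mm deep (floor 20 mm above the table), 110 mm long between end walls. The plates stand in them; the skewer goes through along x, from the -x side (nearer the stand).
- plate_a: Loose aluminium plate, 45 g, on edge in a slot (any of the three): 6 mm thick (x), 56 wide (y), 52 high; origin mid lower edge, z up, axes as the rack's. A round 12 mm bore runs through along x, centre 32 mm above the lower edge, hand-drilled 4 to 7 mm to one side or other of the middle, each plate differently: this pose does not tell which; look or feel. The plate can slide along its slot (y).
- plate_b: Loose aluminium plate, 45 g, on edge in a slot (any of the three): 6 mm thick (x), 56 wide (y), 52 high; origin mid lower edge, z up, axes as the rack's. A round 12 mm bore runs through along x, centre 32 mm above the lower edge, hand-drilled 4 to 7 mm to one side or other of the middle, each plate differently: this pose does not tell which; look or feel. The plate can slide along its slot (y).
- plate_c: Loose aluminium plate, 45 g, on edge in a slot (any of the three): 6 mm thick (x), 56 wide (y), 52 high; origin mid lower edge, z up, axes as the rack's. A round 12 mm bore runs through along x, centre 32 mm above the lower edge, hand-drilled 4 to 7 mm to one side or other of the middle, each plate differently: this pose does not tell which; look or feel. The plate can slide along its slot (y).
- wrench: Bystander: open-end wrench lying flat; origin at its underside. Low enough to pass over.
- washer: Bystander: steel washer, 32 mm across, 6 mm thick, lying flat; origin at its underside. Low enough to pass over.
- torch: Bystander: black torch, about 125 mm long, 26 mm thick, lying down; origin at its underside.
- spraycan: Bystander: spray can, 52 mm across, 160 mm high; origin at its underside.
- taperoll: Bystander: roll of tape, 90 mm across, 24 mm high; origin at its underside.
- screwdriver: Bystander: screwdriver lying flat; origin at its underside.
- screwjar: Bystander: clear screw jar, 48 mm across, 60 mm high; origin at its underside.
- tailcap: Bystander: dark steel torch tail cap, 26 mm across, 16 mm high; origin at its underside. Low enough to pass over.
Not all that is in view belongs to the job. There is more than one size of the skewer; the job needs the larger.

How it is judged:
By the outcome, as a careful person would: the job done as asked, in the order asked, and still so for the second after the job is handed in, with the robot touching nothing.
It also fails if it takes over 64 s, if anything falls off the work surface, if the arm or the gripper's body presses on something with over 40 N, if the wrist force passes 120 N, or if a joint passes its speed limit or range.

## Working session

There is one attempt and no reset: what is moved stays moved. The work goes in short steps, Python scripts to look and compute and a tool call to move; the robot and the scene stay as the last step left them, time stands still between calls to the robot, and variables do not carry over. Pictures are saved under pics/ and viewed, at most 10 in all, crops included, and the job is handed in when it is done.

Besides the shell and the picture viewer there is one more tool, called after ">>>" by a JSON object that holds its "name" and its "arguments", one argument or row to a line. play_rows: Moves the arm, as the interface text tells. Its arguments: {"type":"object","properties":{"series":{"type":"array","items":{"type":"array","items":{"type":"number"}}},"gripper":{"type":"number"}},"required":["series"]}

```bash
mkdir -p pics; ls; cat > h.py <<'E'
import numpy as np, cv2
from bench import read_state, get_image, job_done
def snap(name,f):
    d=get_image(name); cv2.imwrite(f,cv2.cvtColor(d['image'],cv2.COLOR_RGB2BGR))
    np.savez(f.replace('.png','.npz'),**{k:np.array(v) for k,v in d.items()}); return d
def load(f): return dict(np.load(f))
def ray(d,u,v,z):
    r=np.array(d['rotation']).reshape(3,3)@np.array([(u-d['cx'])/d['fx'],(v-d['cy'])/d['fy'],1]); e=np.array(d['eye'])
    return e+r*(z-e[2])/r[2]
def proj(d,p):
    c=np.array(d['rotation']).reshape(3,3).T@(np.array(p)-np.array(d['eye'])); return d['cx']+d['fx']*c[0]/c[2], d['cy']+d['fy']*c[1]/c[2]
E
python3 - <<'E'
from h import *
for n in ('scene','top'):
    d=snap(n,f'pics/{n}0.png'); print(n,d['eye'],d['rotation'],d['fx'],d['cx'],d['cy'])
print(read_state())
E
```

```text
pics
scene [1200.27339715 -492.00041966  736.06987903] [ 0.81719616  0.40848105 -0.19175319 -0.35855875] 475.37620783048 321.2195756410397 235.68338987482264
top [ 416.16528132  -88.48646348 1143.59112891] [-0.70047041  0.70966433 -0.05209788  0.05480467] 501.75450446091037 321.62284416126926 237.94346661729733
{'clock': 0.1, 'joints': array([-1.05840151e+00,  3.85492653e-01,  6.74388580e-03, -4.12480616e-04,
       -1.19403698e+00, -2.58590000e-01]), 'joint_vel': array([-0.00067923, -0.00071159,  0.00373327,  0.00157862, -0.00013437,
        0.00061493]), 'joint_efforts': array([-1.09495104e-04, -3.93319309e+01,  1.88929904e+01,  4.19798434e+00,
       -2.61107765e-03,  4.85771210e-06]), 'position': array([ 156.79663649, -604.45934336,  231.11920928]), 'ee_rot': array([-1.26486552e-01,  9.91967805e-01,  9.93792113e-04, -1.96394515e-04]), 'contact_force': array([-0.48997689,  0.77162125, -0.14948441]), 'wrist_torque': array([ 0.01341956,  0.01201214, -0.04665496]), 'grasp_force': 0.0, 'gripper_width': 85.50103948764098}
```

View pics/top0.png

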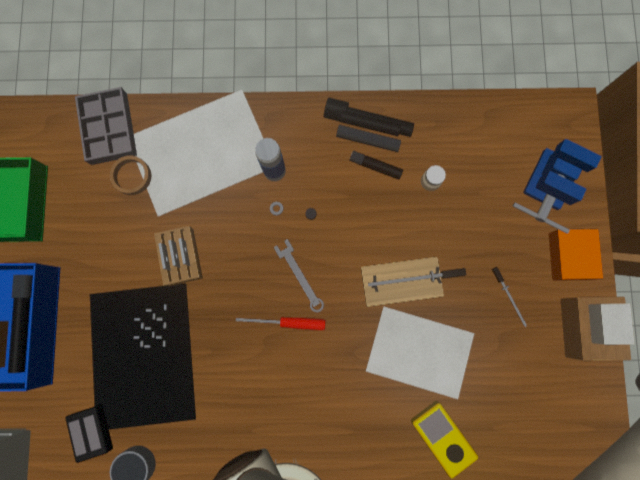

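View pics/scene0.png

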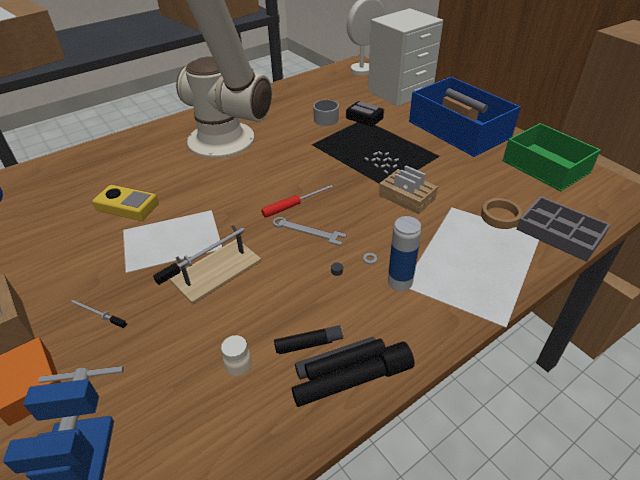

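Candidates for the skewer (top image): the one lying in the forks, handle at (452,272), and the small one on the table at (508,295). By the description I choose the one in the forks; next is a close crop of it and of the rack.

```bash
sed -i 's/np.array(d\[.rotation.\]).reshape(3,3)/R.from_quat(d["rotation"]).as_matrix()/; s/^import numpy as np, cv2/import numpy as np, cv2\nfrom scipy.spatial.transform import Rotation as R/' h.py
python3 - <<'E'
from h import *
d=load('pics/top0.png'.replace('png','npz'))
im=cv2.imread('pics/top0.png')
a=cv2.resize(im[240:320,350:540],(760,320),interpolation=cv2.INTER_CUBIC)
b=cv2.resize(im[220:290,140:215],(300,280),interpolation=cv2.INTER_CUBIC)
c=np.zeros((600,760,3),np.uint8); c[:320]=a; c[320:,:300]=b
s=cv2.imread('pics/scene0.png'); e=cv2.resize(s[160:215,370:445],(381,280),interpolation=cv2.INTER_CUBIC); c[320:,320:701]=e
cv2.imwrite('pics/crop1.png',c)
for n,u,v,z in [('handle end',466,272,70),('handle mid',452,272,70),('tip',369,285,70),('rackTL',154,233,40),('rackTR',191,227,40),('rackBL',162,284,40),('rackBR',199,276,40)]: print(n,ray(d,u,v,z).round())
E
```

```text
handle end [ 502. -393.   70.]
handle mid [ 502. -363.   70.]
tip [ 477. -185.   70.]
rackTL [601. 289.  40.]
rackTR [613. 206.  40.]
rackBL [487. 267.  40.]
rackBR [503. 186.  40.]
```

View pics/crop1.png

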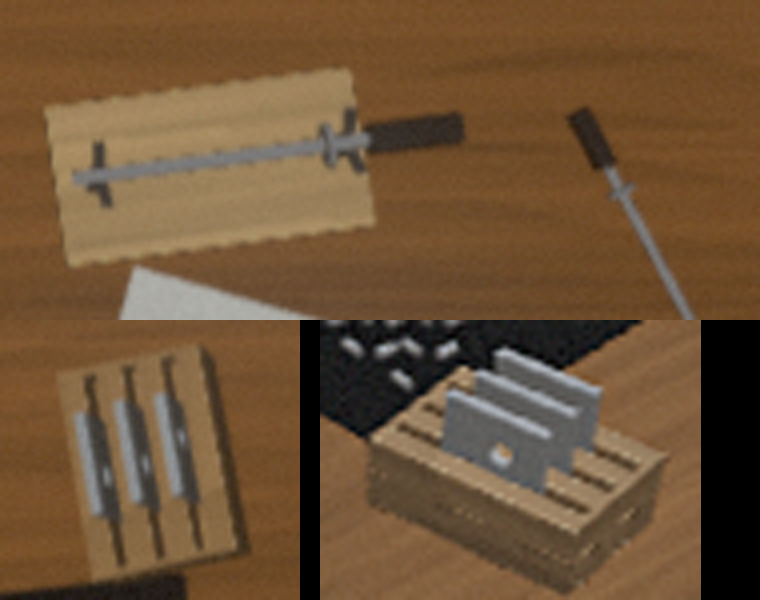

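The crop shows the fork-borne skewer has the larger handle, so it is the right one: handle about (454,273), collar (432,276), tip (369,285). The plates stand in the rack, with the bores showing as light spots facing the stand.

```bash
python3 - <<'E'
from h import *
d=load('pics/top0.npz')
P={}
for n,u,v,z in [('hend',350+464/4,240+129/4,69),('hfront',350+370/4,240+139/4,69),('collar',350+327/4,240+145/4,71),('tip',350+73/4,240+179/4,71)]:
    P[n]=ray(d,u,v,z); print(n,P[n].round(1))
v=P['tip']-P['hend']; print('yaw',np.degrees(np.arctan2(v[1],v[0])),np.linalg.norm(v))
for n,a,b in [('TL',58,375),('TR',203,347),('BR',240,550),('BL',92,583)]: print(n,ray(d,140+a/4,220+(b-320)/4+0 if 0 else 220+(b-320)/4,40).round(1))
for n,a,b in [('near bore',108,478),('mid',145,465),('far? right',182,437)]: print(n,ray(d,140+a/4,220+(b-320)/4,52).round(1))
w=snap('wrist','pics/w0.png'); s=read_state(); T=R.from_quat(s['ee_rot'])
print('cam in tool',T.inv().apply(w['eye']-s['position']).round(1),(T.inv()*R.from_quat(w['rotation'])).as_matrix().round(3),w['fx'])
E
```

```text
hend [ 501.6 -393.6   69. ]
hfront [ 496.9 -343.1   69. ]
collar [ 493.9 -319.5   71. ]
tip [ 477.5 -183.5   71. ]
yaw 96.54190106510859 211.46270111796346
TL [598.9 287.4  40. ]
TR [613.7 206.9  40. ]
BR [500.  183.5  40. ]
BL [482.9 264.4  40. ]
near bore [539.4 253.8  52. ]
mid [546.3 233.7  52. ]
far? right [561.5 213.9  52. ]
cam in tool [  68.3   -0.8 -142.4] [[-0.    -0.964 -0.267]
 [ 1.    -0.     0.   ]
 [-0.    -0.267  0.964]] 365.76768136020473
```

>>> {"name": "play_rows", "arguments": {
  "series": [
    [24.3,18.6,0,0,0,0.98],
    [24.3,18.6,0,0,0,0.98],
    [24.3,18.6,0,0,0,0.98],
    [24.3,18.6,0,0,0,0.98],
    [24.3,18.6,0,0,0,0.98],
    [24.3,18.6,0,0,0,0.98],
    [24.3,18.6,0,0,0,0.98],
    [24.3,18.6,0,0,0,0.98],
    [24.3,18.6,0,0,0,0.98],
    [24.3,18.6,0,0,0,0.98],
    [24.3,18.6,0,0,0,0.98],
    [24.3,18.6,0,0,0,0.98],
    [24.3,18.6,0,0,0,0.98],
    [24.3,18.6,0,0,0,0.98],
    [0,0,0,0,0,0],
    [0,0,0,0,0,0]
  ]
}}

```text
clock: 1.48
position: [498.0, -343.3, 231.4]
ee_rot: [0.749, -0.663, -0.001, 0.0]
contact_force: [-0.8, 0.6, -0.0]
gripper_width: 85.7
grasp_force: 0.0
```

```bash
python3 - <<'E'
from h import *
d=snap('wrist','pics/w1.png'); s=read_state(); np.save('s1.npy',s,allow_pickle=True)
print(s['clock'],s['position'],s['joints'],R.from_quat(s['ee_rot']).as_matrix().round(3),s['contact_force'],s['wrist_torque'])
E
```

```text
1.5333 [ 497.17226823 -344.06169658  231.56905681] [-3.37938190e-01  3.51091669e-01 -4.45291480e-02 -1.17233752e-04
 -1.17642375e+00  4.57991924e-01] [[ 0.12  -0.993 -0.001]
 [-0.993 -0.12   0.001]
 [-0.001  0.001 -1.   ]] [0.70733053 0.19195334 0.29134612] [ 0.00484978 -0.00527115  0.01764182]
```

View pics/w1.png

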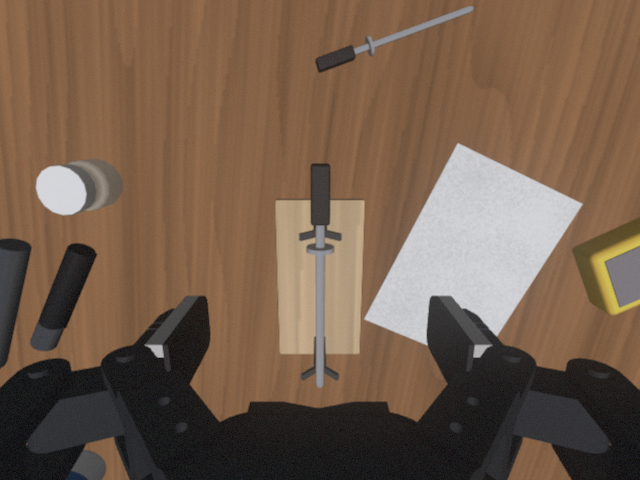

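The wrist view shows the skewer vertical in the image: handle from (320,164) to (320,224), collar (320,248), tip (320,386). It is already aligned with the gripper.

```bash
python3 - <<'E'
from h import *
d=load('pics/w1.npz')
for n,u,v,z in [('hend',320,164,77.7),('hfront',320,224,77.7),('collar',320.5,246,82),('tip',320,386,71),('rod',320.5,330,74.7),('baseTL',276,200,12),('baseTR',364.5,200,12),('baseBR',359,354,12),('baseBL',280,353.5,12)]: print(n,ray(d,u,v,z).round(1))
E
```

```text
hend [ 501.5 -391.4   77.7]
hfront [ 495.5 -342.8   77.7]
collar [ 492.9 -325.2   82. ]
tip [ 475.6 -181.7   71. ]
rod [ 482.8 -243.8   74.7]
baseTL [ 539.8 -346.7   12. ]
baseTR [ 452.2 -357.4   12. ]
baseBR [ 431.3 -184.    12. ]
baseBL [ 519.6 -173.9   12. ]
```

>>> {"name": "play_rows", "arguments": {
  "series": [
    [3.6,26,-5,0,0,0.06],
    [3.6,26,-5,0,0,0.06],
    [3.6,26,-5,0,0,0.06],
    [3.6,26,-5,0,0,0.06],
    [3.6,26,-5,0,0,0.06],
    [3.6,26,-5,0,0,0.06],
    [3.6,26,-5,0,0,0.06],
    [3.6,26,-5,0,0,0.06],
    [3.6,26,-5,0,0,0.06],
    [3.6,26,-5,0,0,0.06],
    [3.6,26,-5,0,0,0.06],
    [3.6,26,-5,0,0,0.06],
    [3.6,26,-5,0,0,0.06],
    [3.6,26,-5,0,0,0.06],
    [3.6,26,0,0,0,0],
    [3.6,26,0,0,0,0],
    [3.6,26,0,0,0,0],
    [3.6,26,0,0,0,0],
    [3.6,26,0,0,0,0],
    [0,0,0,0,0,0]
  ]
}}

```text
clock: 3.2
position: [566.5, 151.8, 162.2]
ee_rot: [0.777, -0.629, 0.0, -0.001]
contact_force: [0.6, -0.8, -0.1]
gripper_width: 85.2
grasp_force: 0.0
```

```bash
python3 - <<'E'
from h import *
d=snap('wrist','pics/w2.png'); s=read_state()
print(s['clock'],s['position'],s['joints'],R.from_quat(s['ee_rot']).as_matrix().round(3))
im=cv2.imread('pics/w2.png')
c=np.array([549,235,52.]); u,v=map(int,proj(d,c)); print(u,v)
y0=max(0,min(v-75,480-150)); x0=u-100
print(x0,y0); cv2.imwrite('pics/c2.png',cv2.resize(im[y0:y0+150,x0:x0+200],(800,600),interpolation=cv2.INTER_CUBIC))
E
```

```text
3.25 [565.74405282 150.15529439 161.96270624] [ 5.35964451e-01  3.76388851e-01 -1.92150656e-01  3.51614997e-05
 -1.00223249e+00 -3.27573405e-01] [[ 0.207 -0.978  0.   ]
 [-0.978 -0.207 -0.   ]
 [ 0.    -0.    -1.   ]]
317 342
217 267
```

View pics/c2.png

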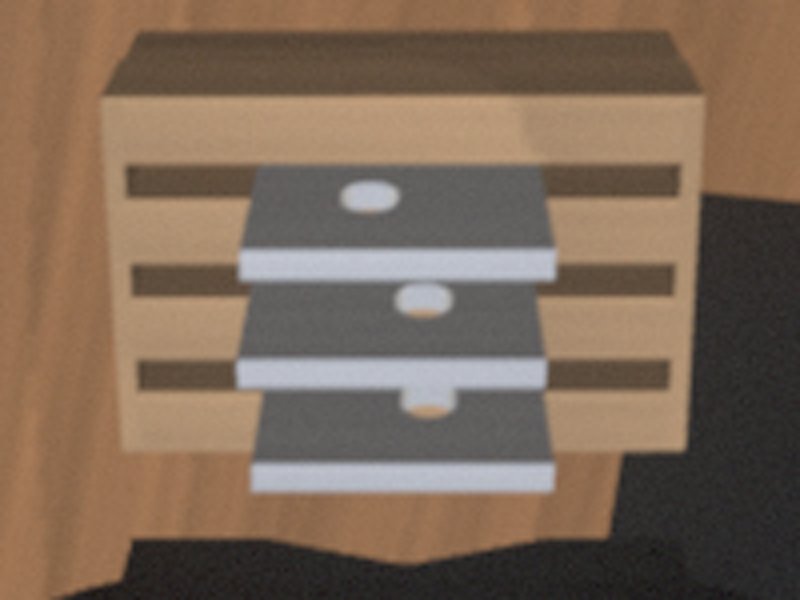

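The crop (offset 217,267, x4) shows the bores at (370,197) near, (424,300) middle and (428,395) far. The rack top corners are (102,95), (705,95), (688,452) and (122,452).

```bash
python3 - <<'E'
from h import *
d=load('pics/w2.npz')
f=lambda a,b,z: ray(d,217+a/4,267+b/4,z)
C=[f(a,b,40) for a,b in [(102,95),(705,95),(688,452),(122,452)]]
for c in C: print(c.round(1))
ctr=sum(C)/4; xr=(C[3]+C[2]-C[0]-C[1]); xr/=np.linalg.norm(xr); yr=np.array([-xr[1],xr[0],0])
print('ctr',ctr,'yaw',np.degrees(np.arctan2(xr[1],xr[0])),'yaw2',np.degrees(np.arctan2(*(C[1]-C[0])[[1,0]])), np.linalg.norm(C[0]-C[1]),np.linalg.norm(C[0]-C[3]))
for n,a,b in [('near',370,197),('mid',424,300),('far',428,395)]:
    p=f(a,b,52); q=p-ctr; print(n,p.round(1),'rack x,y',(q@xr).round(1),(q@yr).round(1))
for n,a,b in [('nearplate L',239,262),('R',556,262),('mid L',237,372),('R',546,372),('farL',251,476),('R',554,476)]:
    q=f(a,b,72)-ctr;print(n,(q@xr).round(1),(q@yr).round(1))
E
```

```text
[614.  209.9  40. ]
[498.7 185.4  40. ]
[481.1 264.5  40. ]
[597.4 289.3  40. ]
ctr [547.80783349 237.28541857  40.        ] yaw 102.18188464326361 yaw2 -167.9867249977099 117.81091766625663 81.0794203815821
near [559.3 214.4  52. ] rack x,y -24.8 -6.4
mid [544.6 233.8  52. ] rack x,y -2.7 3.9
far [539.3 254.4  52. ] rack x,y 18.5 4.7
nearplate L -22.5 -29.2
R -22.4 27.1
mid L -0.2 -30.3
R -0.1 25.8
farL 21.9 -28.5
R 22.0 27.8
```

>>> {"name": "play_rows", "arguments": {
  "series": [
    [-4.2,-32.3,-0.75,0,0,-0.051],
    [-4.2,-32.3,-0.75,0,0,-0.051],
    [-4.2,-32.3,-0.75,0,0,-0.051],
    [-4.2,-32.3,-0.75,0,0,-0.051],
    [-4.2,-32.3,-0.75,0,0,-0.051],
    [-4.2,-32.3,-0.75,0,0,-0.051],
    [-4.2,-32.3,-0.75,0,0,-0.051],
    [-4.2,-32.3,-0.75,0,0,-0.051],
    [-4.2,-32.3,-0.75,0,0,-0.051],
    [-4.2,-32.3,-0.75,0,0,-0.051],
    [-4.2,-32.3,-0.75,0,0,-0.051],
    [-4.2,-32.3,-0.75,0,0,-0.051],
    [-4.2,-32.3,-0.75,0,0,-0.051],
    [-4.2,-32.3,-0.75,0,0,-0.051],
    [-4.2,-32.3,-0.75,0,0,-0.051],
    [-4.2,-32.3,-0.75,0,0,-0.051],
    [0,0,-10,0,0,0],
    [0,0,-10,0,0,0],
    [0,0,-10,0,0,0],
    [0,0,-10,0,0,0]
  ]
}}

```text
clock: 4.92
position: [497.4, -366.8, 109.0]
ee_rot: [0.749, -0.663, -0.001, 0.0]
contact_force: [-0.3, 0.1, 0.0]
gripper_width: 85.4
grasp_force: 0.0
```

>>> {"name": "play_rows", "arguments": {
  "series": [
    [0,0,-9,0,0,0],
    [0,0,-9,0,0,0],
    [0,0,-9,0,0,0],
    [0,0,-9,0,0,0],
    [0,0,0,0,0,0],
    [0,0,0,0,0,0]
  ]
}}

```text
clock: 5.42
position: [498.3, -367.0, 73.4]
ee_rot: [0.749, -0.662, -0.001, 0.0]
contact_force: [-0.8, 0.4, 0.1]
gripper_width: 85.5
grasp_force: 0.0
```

```bash
python3 - <<'E'
from h import *
d=snap('wrist','pics/w3.png'); s=read_state()
print(s['clock'],s['position'],R.from_quat(s['ee_rot']).as_matrix().round(3),s['contact_force'])
E
```

```text
5.4667 [ 498.63114792 -367.35536666   74.13697609] [[ 0.122 -0.992  0.   ]
 [-0.992 -0.122 -0.   ]
 [ 0.    -0.    -1.   ]] [-0.57827532 -0.45539041 -0.17994906]
```

View pics/w3.png

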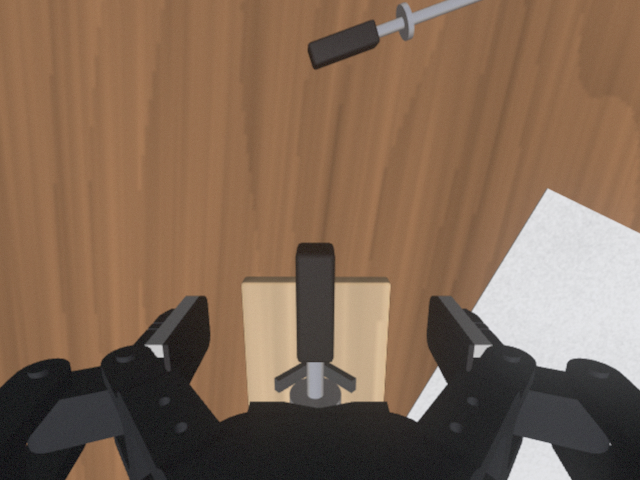

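Handle centred at (315,300) between the pads, whose midpoint is 318.5. I shift about 1.3 mm in +x and close.

>>> {"name": "play_rows", "arguments": {
  "series": [
    [1.3,0,0,0,0,0],
    [0,0,0,0,0,0],
    [0,0,0,0,0,0]
  ]
}}

```text
clock: 5.72
position: [500.0, -367.5, 74.7]
ee_rot: [0.749, -0.663, 0.001, -0.0]
contact_force: [0.1, -0.6, 0.3]
gripper_width: 85.4
grasp_force: 0.0
```

>>> {"name": "play_rows", "arguments": {
  "series": [
    [0,0,0,0,0,0],
    [0,0,0,0,0,0],
    [0,0,0,0,0,0],
    [0,0,0,0,0,0],
    [0,0,0,0,0,0],
    [0,0,0,0,0,0],
    [0,0,0,0,0,0],
    [0,0,0,0,0,0],
    [0,0,0,0,0,0],
    [0,0,0,0,0,0]
  ],
  "gripper": 0
}}

```text
clock: 6.55
position: [499.6, -367.4, 74.2]
ee_rot: [0.749, -0.663, 0.0, 0.0]
contact_force: [-1.2, 0.5, 0.5]
gripper_width: 13.5
grasp_force: 58.6
```

>>> {"name": "play_rows", "arguments": {
  "series": [
    [0,0,4,0,0,0],
    [0,0,6,0,0,0],
    [0,0,10,0,0,0],
    [0,0,15,0,0,0],
    [0,0,15,0,0,0],
    [0,0,10,0,0,0],
    [0,0,0,0,0,0]
  ]
}}

```text
clock: 7.13
position: [501.2, -368.2, 137.5]
ee_rot: [0.749, -0.662, 0.003, -0.001]
contact_force: [-0.9, 0.2, -0.7]
gripper_width: 13.6
grasp_force: 58.6
```

>>> {"name": "play_rows", "arguments": {
  "series": [
    [3,12,0,0,0,0.05],
    [5,18,0,0,0,0.05],
    [6,22,0,0,0,0.05],
    [6.5,24,0,0,0,0.05],
    [6.5,24,0,0,0,0.05],
    [6.5,24,0,0,0,0.05],
    [6.5,24,0,0,0,0.05],
    [6.5,24,0,0,0,0.05],
    [6.5,24,0,0,0,0.05],
    [6.5,24,0,0,0,0.05],
    [6.5,24,0,0,0,0.05],
    [6.5,24,0,0,0,0.05],
    [6.5,24,0,0,0,0.05],
    [6.5,24,-10,0,0,0.05],
    [6.4,24,-15,0,0,0.05],
    [5,20,-15,0,0,0.05],
    [4,15,-15,0,0,0.05],
    [2,7,-10,0,0,0],
    [0,0,0,0,0,0],
    [0,0,0,0,0,0]
  ]
}}

```text
clock: 8.8
position: [601.7, 14.6, 68.2]
ee_rot: [0.778, -0.628, -0.001, 0.001]
contact_force: [-0.1, -0.1, -0.5]
gripper_width: 13.4
grasp_force: 58.7
```

```bash
python3 - <<'E'
from h import *
t=snap('top','pics/t4.png'); c=snap('scene','pics/s4.png'); d=snap('wrist','pics/w4.png');s=read_state()
print(s['clock'],s['position'],R.from_quat(s['ee_rot']).as_matrix().round(3),s['contact_force'],s['grasp_force'],s['gripper_width'])
im=cv2.imread('pics/t4.png');a=cv2.resize(im[215:305,140:290],(800,480),interpolation=cv2.INTER_CUBIC)
cv2.imwrite('pics/c4.png',a)
E
```

```text
8.95 [602.82081954  13.86690015  70.02533495] [[ 0.209 -0.978  0.001]
 [-0.978 -0.209  0.   ]
 [ 0.    -0.001 -1.   ]] [ 0.55788366  0.30168012 -1.51908647] 58.65821957588196 13.088152218841627
```

View pics/c4.png

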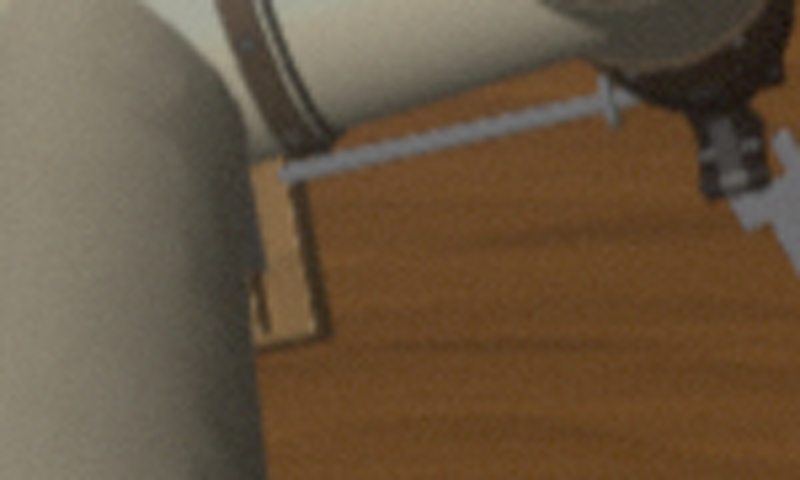

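```bash
python3 - <<'E'
from h import *
t=load('pics/t4.npz'); s=load('pics/s4.npz')
g=lambda a,b,z: ray(t,140+a/5.333,215+b/5.333,z)
tip=g(288,172,66);col=g(608,100,66);cor=g(322,335,40)
print(tip,col,cor); v=tip-col; print(np.degrees(np.arctan2(v[1],v[0])),np.linalg.norm(v))
ctr=np.array([547.8,237.3,40]);xr=np.array([-.2096,.9778,0]);yr=np.array([-.9778,-.2096,0])
for p in (tip,col,cor): print((p-ctr)@xr,(p-ctr)@yr)
tcp=np.array([602.6,14.3,66])
print('tcp',(tcp-ctr)@xr,(tcp-ctr)@yr)
im=cv2.imread('pics/s4.png')
for p in (tcp+186*xr,ctr): print(proj(s,p))
c=im[140:290,290:490]; cv2.imwrite('pics/c4s.png',cv2.resize(c,(800,600),interpolation=cv2.INTER_CUBIC))
E
```

```text
[563.80421988 191.65094808  66.        ] [591.71844747  61.6525775   66.        ] [499.29781764 182.61858366  40.        ]
102.11895710544256 132.96157510368536
-47.99012745727382 -6.080884914700915
-180.95335630819068 -6.1277581802528465
-43.30143147711561 58.886658776615505
tcp -229.53548 -6.842640000000065
(np.float64(401.31993909977695), np.float64(184.60336195201398))
(np.float64(408.09812177310783), np.float64(184.15652055122027))
```

View pics/c4s.png

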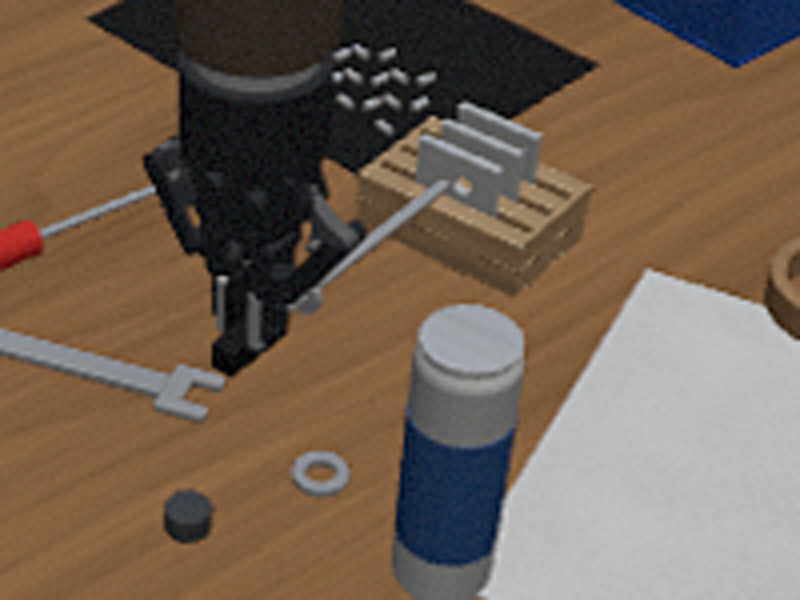

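The scene crop shows the tip at (445,185) and the near bore at (463,187). I check the vertical bias between them.

```bash
python3 - <<'E'
from h import *
s=load('pics/s4.npz')
ctr=np.array([547.8,237.3,0]);xr=np.array([-.2096,.9778,0]);yr=np.array([-.9778,-.2096,0]);z=np.array([0,0,1])
P=lambda x,y,h: np.round(proj(s,ctr+x*xr+y*yr+h*z),2)
print('bore pred',P(-25,-6.4,52),'seen 405.75 186.75')
print('tip pred',P(-43.5,-6.3,66),P(-43.5,-6.3,62),'seen',290+445/4,140+185/4)
print('collar pred',P(-182,-6.3,66),'seen',290+308/4,140+299/4)
print('plate top corners pred',P(-25,-29.2,72),P(-25,27.1,72),'seen',290+421/4,140+137/4,290+501/4,140+173/4)
E
```

```text
bore pred [405.01 185.78] seen 405.75 186.75
tip pred [401.14 184.51] [400.98 185.88] seen 401.25 186.25
collar pred [365.48 212.75] seen 367.0 214.75
plate top corners pred [413.9  182.57] [394.25 173.84] seen 395.25 174.25 415.25 183.25
```

>>> {"name": "play_rows", "arguments": {
  "series": [
    [0,0,-5,0,0,0],
    [0,0,-5,0,0,0],
    [0,0,-2.6,0,0,0],
    [-0.84,3.9,0,0,0,0],
    [-0.84,3.9,0,0,0,0],
    [-0.84,3.9,0,0,0,0],
    [-0.42,1.95,0,0,0,0],
    [0,0,0,0,0,0],
    [0,0,0,0,0,0]
  ]
}}

```text
clock: 9.7
position: [599.7, 28.7, 56.7]
ee_rot: [0.778, -0.628, 0.0, -0.0]
contact_force: [-0.2, -0.5, -1.2]
gripper_width: 13.4
grasp_force: 58.7
```

>>> {"name": "play_rows", "arguments": {
  "series": [
    [-0.21,0.98,0,0,0,0],
    [-0.21,0.98,0,0,0,0],
    [-0.21,0.98,0,0,0,0],
    [-0.21,0.98,0,0,0,0],
    [0,0,0,0,0,0]
  ]
}}

```text
clock: 10.12
position: [598.7, 32.4, 56.5]
ee_rot: [0.778, -0.629, -0.0, -0.0]
contact_force: [0.3, 0.0, -1.3]
gripper_width: 13.3
grasp_force: 58.7
```

>>> {"name": "play_rows", "arguments": {
  "series": [
    [-0.21,0.98,0,0,0,0],
    [-0.21,0.98,0,0,0,0],
    [0,0,0,0,0,0]
  ]
}}

```text
clock: 10.37
position: [598.3, 34.3, 56.5]
ee_rot: [0.778, -0.629, -0.0, 0.0]
contact_force: [-0.0, 0.2, -1.6]
gripper_width: 13.3
grasp_force: 58.7
```

>>> {"name": "play_rows", "arguments": {
  "series": [
    [-0.21,0.98,0,0,0,0],
    [-0.21,0.98,0,0,0,0],
    [0,0,0,0,0,0]
  ]
}}

```text
clock: 10.62
position: [597.9, 36.3, 56.5]
ee_rot: [0.778, -0.629, 0.0, -0.0]
contact_force: [0.8, -0.2, -1.3]
gripper_width: 13.3
grasp_force: 58.7
```

>>> {"name": "play_rows", "arguments": {
  "series": [
    [-0.21,0.98,0,0,0,0],
    [-0.21,0.98,0,0,0,0],
    [0,0,0,0,0,0]
  ]
}}

```text
clock: 10.87
position: [597.5, 38.3, 56.5]
ee_rot: [0.778, -0.629, 0.0, -0.0]
contact_force: [0.3, 0.6, -0.9]
gripper_width: 13.3
grasp_force: 58.7
```

>>> {"name": "play_rows", "arguments": {
  "series": [
    [-0.21,0.98,0,0,0,0],
    [-0.21,0.98,0,0,0,0],
    [0,0,0,0,0,0]
  ]
}}

```text
clock: 11.12
position: [597.1, 40.2, 56.5]
ee_rot: [0.778, -0.629, -0.0, -0.0]
contact_force: [-0.0, 0.1, -0.6]
gripper_width: 13.3
grasp_force: 58.7
```

>>> {"name": "play_rows", "arguments": {
  "series": [
    [-0.21,0.98,0,0,0,0],
    [-0.21,0.98,0,0,0,0],
    [0,0,0,0,0,0]
  ]
}}

```text
clock: 11.37
position: [596.6, 42.2, 56.5]
ee_rot: [0.778, -0.629, -0.0, -0.0]
contact_force: [-0.4, -0.1, -1.0]
gripper_width: 13.2
grasp_force: 58.7
```

>>> {"name": "play_rows", "arguments": {
  "series": [
    [-0.21,0.98,0,0,0,0],
    [-0.21,0.98,0,0,0,0],
    [-0.21,0.98,0,0,0,0],
    [-0.21,0.98,0,0,0,0],
    [0,0,0,0,0,0]
  ]
}}

```text
clock: 11.78
position: [595.8, 46.1, 56.5]
ee_rot: [0.778, -0.629, 0.0, -0.0]
contact_force: [0.5, -0.4, -0.0]
gripper_width: 13.3
grasp_force: 58.7
```

>>> {"name": "play_rows", "arguments": {
  "series": [
    [-0.98,-0.21,0,0,0,0],
    [-0.98,-0.21,0,0,0,0],
    [-0.98,-0.21,0,0,0,0],
    [-0.98,-0.21,0,0,0,0],
    [-0.98,-0.21,0,0,0,0],
    [0,0,0,0,0,0]
  ]
}}

```text
clock: 12.28
position: [590.7, 44.8, 56.5]
ee_rot: [0.778, -0.629, -0.0, 0.0]
contact_force: [0.6, -0.0, -1.1]
gripper_width: 13.1
grasp_force: 58.7
```

>>> {"name": "play_rows", "arguments": {
  "series": [
    [-0.98,-0.21,0,0,0,0],
    [-0.98,-0.21,0,0,0,0],
    [-0.98,-0.21,0,0,0,0],
    [-0.98,-0.21,0,0,0,0],
    [-0.98,-0.21,0,0,0,0],
    [0,0,0,0,0,0]
  ]
}}

```text
clock: 12.78
position: [585.8, 43.8, 56.5]
ee_rot: [0.778, -0.629, -0.0, 0.0]
contact_force: [0.8, -0.3, -1.9]
gripper_width: 13.6
grasp_force: 58.7
```

>>> {"name": "play_rows", "arguments": {
  "series": [
    [-0.21,0.98,0,0,0,0],
    [-0.21,0.98,0,0,0,0],
    [-0.21,0.98,0,0,0,0],
    [-0.21,0.98,0,0,0,0],
    [0,0,0,0,0,0]
  ]
}}

```text
clock: 13.2
position: [585.2, 48.0, 56.5]
ee_rot: [0.778, -0.628, 0.0, -0.0]
contact_force: [-0.7, -0.6, -1.5]
gripper_width: 13.4
grasp_force: 58.7
```

>>> {"name": "play_rows", "arguments": {
  "series": [
    [-0.21,0.98,0,0,0,0],
    [-0.21,0.98,0,0,0,0],
    [-0.21,0.98,0,0,0,0],
    [0,0,0,0,0,0]
  ]
}}

```text
clock: 13.53
position: [584.5, 50.9, 56.5]
ee_rot: [0.778, -0.629, 0.0, -0.0]
contact_force: [0.9, 0.3, -0.8]
gripper_width: 13.5
grasp_force: 58.7
```

>>> {"name": "play_rows", "arguments": {
  "series": [
    [-0.21,0.98,0,0,0,0],
    [-0.21,0.98,0,0,0,0],
    [0,0,0,0,0,0]
  ]
}}

```text
clock: 13.78
position: [584.1, 52.8, 56.5]
ee_rot: [0.778, -0.629, 0.0, -0.0]
contact_force: [-0.2, 0.2, -1.0]
gripper_width: 13.5
grasp_force: 58.7
```

>>> {"name": "play_rows", "arguments": {
  "series": [
    [-0.21,0.98,0,0,0,0],
    [-0.21,0.98,0,0,0,0],
    [0,0,0,0,0,0]
  ]
}}

```text
clock: 14.03
position: [583.7, 54.8, 56.5]
ee_rot: [0.778, -0.629, -0.0, 0.0]
contact_force: [-0.2, 0.2, -0.5]
gripper_width: 12.8
grasp_force: 58.7
```

>>> {"name": "play_rows", "arguments": {
  "series": [
    [-0.21,0.98,0,0,0,0],
    [-0.21,0.98,0,0,0,0],
    [0,0,0,0,0,0]
  ]
}}

```text
clock: 14.28
position: [583.3, 56.7, 56.5]
ee_rot: [0.778, -0.629, 0.0, -0.0]
contact_force: [0.3, 0.0, -0.6]
gripper_width: 13.3
grasp_force: 58.7
```

>>> {"name": "play_rows", "arguments": {
  "series": [
    [-0.21,0.98,0,0,0,0],
    [-0.21,0.98,0,0,0,0],
    [0,0,0,0,0,0]
  ]
}}

```text
clock: 14.53
position: [582.9, 58.7, 56.5]
ee_rot: [0.778, -0.629, 0.0, -0.0]
contact_force: [-0.3, -0.2, -1.5]
gripper_width: 13.1
grasp_force: 58.7
```

>>> {"name": "play_rows", "arguments": {
  "series": [
    [-0.21,0.98,0,0,0,0],
    [-0.21,0.98,0,0,0,0],
    [0,0,0,0,0,0]
  ]
}}

```text
clock: 14.78
position: [582.4, 60.7, 56.5]
ee_rot: [0.778, -0.629, -0.0, -0.0]
contact_force: [0.3, -1.5, -0.8]
gripper_width: 13.3
grasp_force: 58.7
```

>>> {"name": "play_rows", "arguments": {
  "series": [
    [-0.21,0.98,0,0,0,0],
    [-0.21,0.98,0,0,0,0],
    [-0.21,0.98,0,0,0,0],
    [0,0,0,0,0,0]
  ]
}}

```text
clock: 15.12
position: [581.8, 63.6, 56.5]
ee_rot: [0.778, -0.629, 0.0, -0.0]
contact_force: [-0.9, -0.1, -0.2]
gripper_width: 13.2
grasp_force: 58.7
```

>>> {"name": "play_rows", "arguments": {
  "series": [
    [-0.21,0.98,0,0,0,0],
    [-0.21,0.98,0,0,0,0],
    [-0.21,0.98,0,0,0,0],
    [-0.21,0.98,0,0,0,0],
    [-0.6,-0.12,0,0,0,0],
    [0,0,0,0,0,0]
  ]
}}

```text
clock: 15.62
position: [580.3, 67.3, 56.5]
ee_rot: [0.778, -0.629, -0.0, -0.0]
contact_force: [0.3, -0.1, -1.1]
gripper_width: 12.6
grasp_force: 58.7
```

>>> {"name": "play_rows", "arguments": {
  "series": [
    [-0.21,0.98,0,0,0,0],
    [-0.21,0.98,0,0,0,0],
    [-0.21,0.98,0,0,0,0],
    [0,0,0,0,0,0]
  ]
}}

```text
clock: 15.95
position: [579.7, 70.4, 56.5]
ee_rot: [0.778, -0.629, 0.0, -0.0]
contact_force: [-0.6, -0.6, -0.7]
gripper_width: 13.3
grasp_force: 58.7
```

>>> {"name": "play_rows", "arguments": {
  "series": [
    [-0.21,0.98,0,0,0,0],
    [-0.21,0.98,0,0,0,0],
    [0,0,0,0,0,0]
  ]
}}

```text
clock: 16.2
position: [579.3, 72.3, 56.5]
ee_rot: [0.778, -0.629, -0.0, 0.0]
contact_force: [0.8, -0.0, -0.8]
gripper_width: 13.6
grasp_force: 58.7
```

>>> {"name": "play_rows", "arguments": {
  "series": [
    [-0.21,0.98,0,0,0,0],
    [-0.21,0.98,0,0,0,0],
    [0,0,0,0,0,0]
  ]
}}

```text
clock: 16.45
position: [578.9, 74.3, 56.5]
ee_rot: [0.778, -0.629, 0.0, -0.0]
contact_force: [-0.0, -0.5, -0.9]
gripper_width: 12.9
grasp_force: 58.7
```

>>> {"name": "play_rows", "arguments": {
  "series": [
    [-0.21,0.98,0,0,0,0],
    [-0.21,0.98,0,0,0,0],
    [0,0,0,0,0,0]
  ]
}}

```text
clock: 16.7
position: [578.5, 76.2, 56.5]
ee_rot: [0.778, -0.629, 0.0, -0.0]
contact_force: [0.6, 0.3, -1.0]
gripper_width: 13.5
grasp_force: 58.7
```

>>> {"name": "play_rows", "arguments": {
  "series": [
    [-0.21,0.98,0,0,0,0],
    [-0.21,0.98,0,0,0,0],
    [0,0,0,0,0,0]
  ]
}}

```text
clock: 16.95
position: [578.1, 78.2, 56.5]
ee_rot: [0.778, -0.629, 0.0, -0.0]
contact_force: [0.5, -0.0, -1.4]
gripper_width: 13.4
grasp_force: 58.7
```

>>> {"name": "play_rows", "arguments": {
  "series": [
    [-0.21,0.98,0,0,0,0],
    [-0.21,0.98,0,0,0,0],
    [0,0,0,0,0,0]
  ]
}}

```text
clock: 17.2
position: [577.6, 80.1, 56.5]
ee_rot: [0.778, -0.629, 0.0, -0.0]
contact_force: [-1.0, 0.2, -0.7]
gripper_width: 13.2
grasp_force: 58.7
```

>>> {"name": "play_rows", "arguments": {
  "series": [
    [-0.21,0.98,0,0,0,0],
    [-0.21,0.98,0,0,0,0],
    [-0.21,0.98,0,0,0,0],
    [0,0,0,0,0,0]
  ]
}}

```text
clock: 17.53
position: [577.0, 83.1, 56.5]
ee_rot: [0.778, -0.629, -0.0, -0.0]
contact_force: [-0.8, -0.4, -0.8]
gripper_width: 13.2
grasp_force: 58.7
```

>>> {"name": "play_rows", "arguments": {
  "series": [
    [-0.21,0.98,0,0,0,0],
    [-0.21,0.98,0,0,0,0],
    [-0.21,0.98,0,0,0,0],
    [0,0,0,0,0,0]
  ]
}}

```text
clock: 17.87
position: [576.4, 86.0, 56.5]
ee_rot: [0.778, -0.629, -0.0, -0.0]
contact_force: [-0.4, -0.7, 0.2]
gripper_width: 13.5
grasp_force: 58.7
```

>>> {"name": "play_rows", "arguments": {
  "series": [
    [-0.21,0.98,0,0,0,0],
    [-0.21,0.98,0,0,0,0],
    [-0.21,0.98,0,0,0,0],
    [-0.21,0.98,0,0,0,0],
    [-0.21,0.98,0,0,0,0],
    [0,0,0,0,0,0]
  ]
}}

```text
clock: 18.37
position: [575.3, 90.9, 56.5]
ee_rot: [0.778, -0.629, 0.0, -0.0]
contact_force: [-0.7, 0.3, -2.5]
gripper_width: 13.4
grasp_force: 58.7
```

```bash
python3 - <<'E'
from h import *
d=snap('scene','pics/s5.png')
im=cv2.imread('pics/s5.png')
cv2.imwrite('pics/c5.png',cv2.resize(im[145:220,360:460],(800,600),interpolation=cv2.INTER_CUBIC))
E
```

```text
(no output)
```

View pics/c5.png

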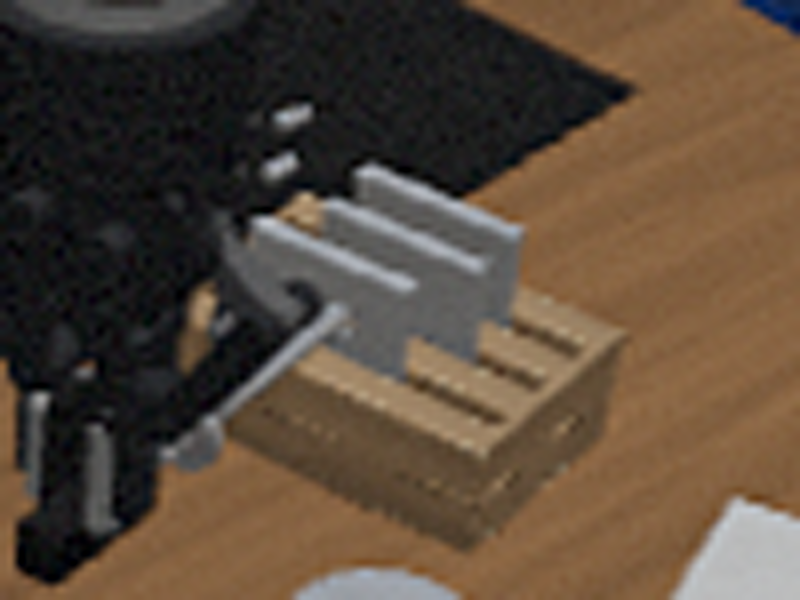

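The scene crop shows the rod running through the near plate at (335,315), with all three plates upright and no force felt. The tip is past the far plate, so I run on.

>>> {"name": "play_rows", "arguments": {
  "series": [
    [-0.42,1.96,0,0,0,0],
    [-0.42,1.96,0,0,0,0],
    [-0.42,1.96,0,0,0,0],
    [-0.42,1.96,0,0,0,0],
    [-0.42,1.96,0,0,0,0],
    [0,0,0,0,0,0]
  ]
}}

```text
clock: 18.92
position: [573.2, 101.0, 56.5]
ee_rot: [0.778, -0.628, 0.0, -0.0]
contact_force: [-1.0, 0.7, -0.4]
gripper_width: 12.9
grasp_force: 58.7
```

>>> {"name": "play_rows", "arguments": {
  "series": [
    [-0.42,1.96,0,0,0,0],
    [-0.42,1.96,0,0,0,0],
    [-0.63,2.94,0,0,0,0],
    [-0.63,2.94,0,0,0,0],
    [-0.63,2.94,0,0,0,0],
    [-0.63,2.94,0,0,0,0],
    [-0.63,2.94,0,0,0,0],
    [-0.63,2.94,0,0,0,0],
    [-0.63,2.94,0,0,0,0],
    [-0.63,2.94,0,0,0,0],
    [-0.42,1.96,0,0,0,0],
    [-0.42,1.96,0,0,0,0],
    [-0.42,1.96,0,0,0,0],
    [-0.42,1.96,0,0,0,0],
    [0,0,0,0,0,0],
    [0,0,0,0,0,0]
  ]
}}

```text
clock: 20.25
position: [565.7, 135.9, 56.5]
ee_rot: [0.778, -0.629, 0.0, -0.0]
contact_force: [-1.0, 0.5, -1.2]
gripper_width: 13.4
grasp_force: 58.7
```

>>> {"name": "play_rows", "arguments": {
  "series": [
    [0,0,0.8,0,0,0],
    [0,0,0.8,0,0,0],
    [0,0,0.8,0,0,0],
    [0,0,0.8,0,0,0],
    [0,0,0.8,0,0,0],
    [0,0,1,0,0,0],
    [0,0,1,0,0,0],
    [0,0,1,0,0,0],
    [0,0,1,0,0,0],
    [0,0,1,0,0,0],
    [0,0,1,0,0,0],
    [0,0,0,0,0,0]
  ]
}}

```text
clock: 21.25
position: [565.8, 135.9, 66.7]
ee_rot: [0.778, -0.629, 0.0, -0.0]
contact_force: [-0.1, -1.0, -0.6]
gripper_width: 13.0
grasp_force: 58.6
```

>>> {"name": "play_rows", "arguments": {
  "series": [
    [0,0,1.5,0,0,0],
    [0,0,1.5,0,0,0],
    [0,0,1.5,0,0,0],
    [0,0,1.5,0,0,0],
    [0,0,1.5,0,0,0],
    [0,0,1.5,0,0,0],
    [0,0,1.5,0,0,0],
    [0,0,1.5,0,0,0],
    [0,0,1.5,0,0,0],
    [0,0,1.5,0,0,0],
    [0,0,2,0,0,0],
    [0,0,2,0,0,0],
    [0,0,3,0,0,0],
    [0,0,4,0,0,0],
    [0,0,5,0,0,0],
    [0,0,5,0,0,0],
    [0,0,5,0,0,0],
    [0,0,5,0,0,0],
    [0,0,3,0,0,0],
    [0,0,1,0,0,0]
  ]
}}

```text
clock: 22.92
position: [566.1, 136.0, 117.4]
ee_rot: [0.778, -0.629, 0.0, -0.001]
contact_force: [-0.4, 0.1, -2.1]
gripper_width: 13.4
grasp_force: 58.6
```

>>> {"name": "play_rows", "arguments": {
  "series": [
    [0,0,2,0,0,0],
    [0,0,4,0,0,0],
    [0,0,6,0,0,0],
    [0,0,6,0,0,0],
    [0,0,6,0,0,0],
    [0,0,4,0,0,0],
    [0,0,2,0,0,0],
    [0,0,0,0,0,0],
    [0,0,0,0,0,0]
  ]
}}

```text
clock: 23.67
position: [565.6, 135.8, 146.5]
ee_rot: [0.778, -0.629, -0.0, -0.0]
contact_force: [0.1, 0.3, -2.5]
gripper_width: 13.0
grasp_force: 58.6
```

```bash
python3 - <<'E'
from h import *
d=snap('scene','pics/s6.png');w=snap('wrist','pics/w6.png');t=snap('top','pics/t6.png'); s=read_state(); print(s['clock'],s['position'],R.from_quat(s['ee_rot']).as_matrix().round(3),s['wrist_torque'])
im=cv2.imread('pics/s6.png')
cv2.imwrite('pics/c6.png',cv2.resize(im[100:220,340:500],(800,600),interpolation=cv2.INTER_CUBIC))
E
```

```text
23.8167 [565.42930335 135.73027138 146.11275875] [[ 0.21  -0.978 -0.001]
 [-0.978 -0.21  -0.   ]
 [ 0.     0.001 -1.   ]] [-0.20705837 -0.00883332 -0.02909455]
```

View pics/c6.png

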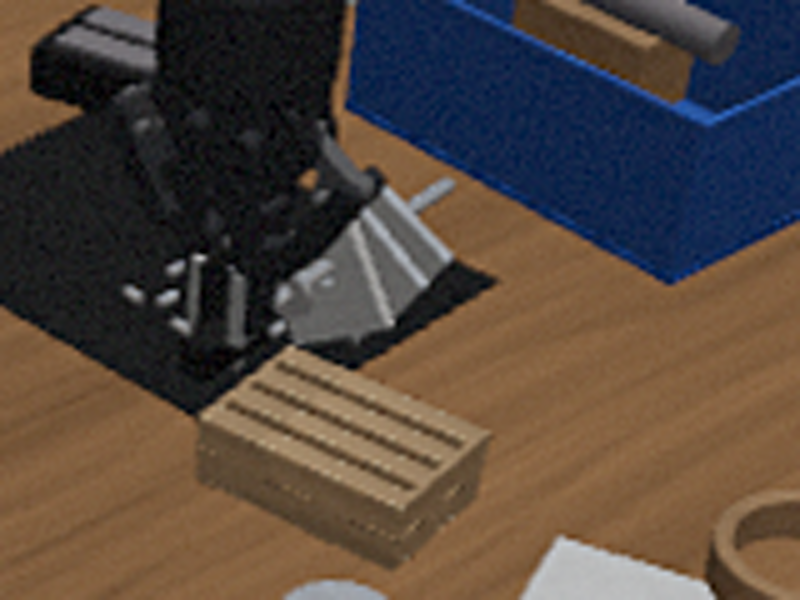

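All three plates hang on the skewer and the rack is empty. I carry them back gently.

>>> {"name": "play_rows", "arguments": {
  "series": [
    [-0.26,-2,2,0,0,0],
    [-0.52,-4,2,0,0,0],
    [-0.79,-6,2,0,0,0],
    [-1.05,-8,2,0,0,0],
    [-1.31,-10,2,0,0,0],
    [-1.57,-12,2,0,0,0],
    [-1.83,-14,2,0,0,0],
    [-2.1,-16,2,0,0,0],
    [-2.36,-18,2,0,0,0],
    [-2.62,-20,2,0,0,-0.05],
    [-2.62,-20,0,0,0,-0.05],
    [-2.62,-20,0,0,0,-0.05],
    [-2.62,-20,0,0,0,-0.05],
    [-2.62,-20,0,0,0,-0.05],
    [-2.62,-20,0,0,0,-0.05],
    [-2.62,-20,0,0,0,-0.05],
    [-2.62,-20,0,0,0,-0.05],
    [-2.62,-20,0,0,0,-0.05],
    [-2.62,-20,0,0,0,-0.05],
    [-2.62,-20,0,0,0,-0.05]
  ]
}}

```text
clock: 25.48
position: [524.2, -176.2, 166.9]
ee_rot: [0.759, -0.651, 0.0, -0.0]
contact_force: [0.0, 1.0, -2.2]
gripper_width: 13.3
grasp_force: 58.6
```

>>> {"name": "play_rows", "arguments": {
  "series": [
    [-2.62,-20,0,0,0,-0.05],
    [-2.62,-20,0,0,0,-0.05],
    [-2.62,-20,0,0,0,-0.05],
    [-2.62,-20,0,0,0,-0.05],
    [-2.62,-20,0,0,0,-0.05],
    [-2.36,-18,0,0,0,0],
    [-2.1,-16,0,0,0,0],
    [-1.83,-14,0,0,0,0],
    [-1.57,-12,0,0,0,0],
    [-1.31,-10,0,0,0,0],
    [-1.05,-8,0,0,0,0],
    [-0.79,-6,0,0,0,0],
    [-0.7,-5,0,0,0,0],
    [-0.4,-3,0,0,0,0],
    [-0.2,-1.2,0,0,0,0],
    [0,0,0,0,0,0],
    [0,0,0,0,0,0],
    [0,0,0,0,0,0],
    [0,0,0,0,0,0]
  ]
}}

```text
clock: 27.07
position: [499.8, -367.0, 166.6]
ee_rot: [0.751, -0.66, 0.0, -0.0]
contact_force: [0.0, 0.1, -2.6]
gripper_width: 13.1
grasp_force: 58.6
```

```bash
python3 - <<'E'
from h import *
d=snap('scene','pics/s7.png');t=snap('top','pics/t7.png'); w=snap('wrist','pics/w7.png');s=read_state(); print(s['clock'],s['position'],R.from_quat(s['ee_rot']).as_matrix().round(3),s['wrist_torque'],s['contact_force'])
E
```

```text
27.2167 [ 499.73246618 -367.17156575  166.55437612] [[ 0.127 -0.992  0.   ]
 [-0.992 -0.127 -0.   ]
 [ 0.    -0.    -1.   ]] [-0.21923068  0.01330101 -0.00152794] [ 0.17958111  0.56120146 -2.90897325]
```

>>> {"name": "play_rows", "arguments": {
  "series": [
    [0,0,-2,0,0,-0.05],
    [0,0,-4,0,0,0],
    [0,0,-6,0,0,0],
    [0,0,-8,0,0,0],
    [0,0,-8,0,0,0],
    [0,0,-8,0,0,0],
    [0,0,-8,0,0,0],
    [0,0,-8,0,0,0],
    [0,0,-8,0,0,0],
    [0,0,-6,0,0,0],
    [0,0,-5,0,0,0],
    [0,0,-4,0,0,0],
    [0,0,-4,0,0,0],
    [0,0,-3,0,0,0],
    [0,0,-2,0,0,0],
    [0,0,-2,0,0,0],
    [0,0,0,0,0,0],
    [0,0,0,0,0,0]
  ]
}}

```text
clock: 28.72
position: [499.7, -367.4, 80.6]
ee_rot: [0.749, -0.663, 0.0, -0.0]
contact_force: [-0.4, -0.1, -2.8]
gripper_width: 12.9
grasp_force: 58.7
```

>>> {"name": "play_rows", "arguments": {
  "series": [
    [0,0,-1,0,0,0],
    [0,0,-1,0,0,0],
    [0,0,-1,0,0,0],
    [0,0,0,0,0,0],
    [0,0,0,0,0,0]
  ]
}}

```text
clock: 29.13
position: [499.7, -367.4, 77.6]
ee_rot: [0.749, -0.663, 0.0, -0.0]
contact_force: [0.4, -0.2, -1.4]
gripper_width: 13.2
grasp_force: 58.8
```

>>> {"name": "play_rows", "arguments": {
  "series": [
    [0,0,-1,0,0,0],
    [0,0,-1,0,0,0],
    [0,0,0,0,0,0],
    [0,0,0,0,0,0]
  ]
}}

```text
clock: 29.47
position: [499.7, -367.4, 75.5]
ee_rot: [0.749, -0.663, 0.0, -0.0]
contact_force: [-0.3, -0.8, -1.8]
gripper_width: 13.1
grasp_force: 58.8
```

```bash
python3 - <<'E'
from h import *
d=snap('scene','pics/s8.png');t=snap('top','pics/t8.png');s=read_state(); print(s['clock'],s['position'],s['wrist_torque'],s['contact_force'])
E
```

```text
29.5667 [ 499.71877697 -367.41980452   75.58587997] [-0.17594535 -0.01393541 -0.00121489] [ 0.4594217  -0.72306304 -0.40144834]
```

>>> {"name": "play_rows", "arguments": {
  "series": [
    [0,0,-0.5,0,0,0],
    [0,0,-0.5,0,0,0],
    [0,0,0,0,0,0],
    [0,0,0,0,0,0]
  ]
}}

```text
clock: 29.9
position: [499.7, -367.4, 74.6]
ee_rot: [0.749, -0.663, 0.0, 0.0]
contact_force: [0.4, -1.5, -1.6]
gripper_width: 13.4
grasp_force: 58.9
```

```bash
python3 - <<'E'
from h import *
s=read_state(); print(s['clock'],s['position'],s['wrist_torque'],s['contact_force'])
E
```

```text
29.9 [ 499.67733795 -367.44315031   74.59711932] [-0.24813411  0.02230601 -0.01933734] [ 0.38432096 -1.49209049 -1.59754558]
```

>>> {"name": "play_rows", "arguments": {
  "series": [
    [0,0,-0.5,0,0,0],
    [0,0,0,0,0,0],
    [0,0,0,0,0,0]
  ]
}}

```text
clock: 30.15
position: [499.7, -367.5, 74.3]
ee_rot: [0.749, -0.663, 0.0, 0.0]
contact_force: [-1.1, -0.3, 1.0]
gripper_width: 13.4
grasp_force: 59.2
```

```bash
python3 - <<'E'
from h import *
s=read_state(); print(s['clock'],s['position'],s['wrist_torque'],s['contact_force'])
E
```

```text
30.15 [ 499.67883856 -367.45622732   74.34872538] [-0.13400909  0.16313912 -0.02781636] [-1.11001805 -0.34073387  0.97125602]
```

>>> {"name": "play_rows", "arguments": {
  "series": [
    [0,0,-0.5,0,0,0],
    [0,0,0,0,0,0],
    [0,0,0,0,0,0]
  ]
}}

```text
clock: 30.4
position: [499.8, -367.5, 74.1]
ee_rot: [0.749, -0.662, 0.0, 0.0]
contact_force: [-2.1, -0.5, 4.8]
gripper_width: 13.1
grasp_force: 59.5
```

```bash
python3 - <<'E'
from h import *
s=read_state(); print(s['clock'],s['position'],s['wrist_torque'],s['contact_force'])
# compare tip region in forks numerically: top image rod line, before (t0) vs now
d=snap('top','pics/t9.png'); a=cv2.imread('pics/top0.png'); b=cv2.imread('pics/t9.png')
for u in (368,372,376,420,424):
    print(u,[int(x) for x in a[276:294,u].mean(1)],[int(x) for x in b[276:294,u].mean(1)])
E
```

```text
30.4 [ 499.77104964 -367.48260566   74.08009356] [0.04256309 0.44660166 0.1070408 ] [-2.09682032 -0.53380485  4.78100777]
368 [135, 139, 134, 136, 134, 128, 112, 110, 124, 124, 128, 126, 122, 123, 124, 123, 121, 125] [106, 106, 104, 110, 109, 112, 111, 113, 110, 113, 116, 115, 114, 117, 116, 118, 114, 118]
372 [132, 131, 130, 128, 128, 111, 114, 121, 120, 104, 76, 72, 103, 121, 121, 120, 123, 124] [114, 115, 119, 117, 116, 119, 116, 118, 118, 121, 122, 123, 122, 124, 120, 124, 123, 123]
376 [117, 108, 107, 105, 106, 99, 114, 121, 115, 98, 68, 66, 59, 60, 65, 85, 115, 125] [120, 119, 123, 121, 122, 120, 124, 124, 128, 125, 124, 127, 124, 125, 125, 128, 125, 126]
420 [113, 125, 122, 118, 121, 126, 127, 128, 122, 128, 130, 130, 122, 125, 124, 122, 122, 125] [101, 101, 100, 96, 97, 98, 95, 98, 93, 94, 92, 96, 92, 94, 93, 92, 95, 92]
424 [124, 121, 116, 122, 127, 129, 124, 126, 128, 127, 128, 124, 123, 124, 124, 124, 124, 125] [118, 121, 118, 121, 127, 124, 125, 120, 124, 125, 125, 127, 124, 121, 120, 123, 122, 123]
```

Full contact at the grasp height. Release and rise.

>>> {"name": "play_rows", "arguments": {
  "series": [
    [0,0,0,0,0,0],
    [0,0,0,0,0,0],
    [0,0,0,0,0,0],
    [0,0,0,0,0,0],
    [0,0,0,0,0,0],
    [0,0,0,0,0,0],
    [0,0,0,0,0,0],
    [0,0,0,0,0,0]
  ],
  "gripper": 1
}}

```text
clock: 31.12
position: [499.7, -367.3, 73.4]
ee_rot: [0.749, -0.663, -0.0, -0.0]
contact_force: [0.0, -0.2, -0.3]
gripper_width: 85.7
grasp_force: 0.0
```

>>> {"name": "play_rows", "arguments": {
  "series": [
    [0,0,3,0,0,0],
    [0,0,6,0,0,0],
    [0,0,10,0,0,0],
    [0,0,15,0,0,0],
    [0,0,20,0,0,0],
    [0,0,20,0,0,0],
    [0,0,20,0,0,0],
    [0,0,20,0,0,0],
    [0,0,20,0,0,0],
    [2,-15,15,0,0,0],
    [4,-30,8,0,0,0],
    [4,-30,0,0,0,0],
    [4,-30,0,0,0,0],
    [4,-30,0,0,0,0],
    [0,0,0,0,0,0],
    [0,0,0,0,0,0]
  ]
}}

```text
clock: 32.45
position: [517.1, -503.7, 230.3]
ee_rot: [0.748, -0.663, -0.0, -0.0]
contact_force: [-1.1, -0.1, 0.2]
gripper_width: 85.5
grasp_force: 0.0
```

```bash
python3 - <<'E'
from h import *
t=snap('top','pics/t10.png');w=snap('wrist','pics/w10.png');c=snap('scene','pics/s10.png');s=read_state(); print(s['clock'],s['position'])
ax=np.array([-.122,.9925,0]); o=np.array([493.2,-322.5,70.7]) # skewer origin estimate
for n,d,f in (('scene',c,'s10'),('top',t,'t10'),('wrist',w,'w10')):
    print(n,{x:tuple(np.round(proj(d,o+ax*x),1)) for x in (-70,-20,0,57.5,140)})
# metallic-grey / brightness along the rod axis in the scene and top image
g=lambda im,p: im[int(round(p[1])),int(round(p[0]))].tolist() if 0<=p[1]<479.5 and 0<=p[0]<639.5 else None
for n,d,f0 in (('scene',c,'scene0'),('top',t,'top0')):
    a=cv2.imread(f'pics/{f0}.png')
    b=cv2.cvtColor(d['image'],cv2.COLOR_RGB2BGR)
    for x in range(-70,150,10): p=proj(d,o+ax*x); print(n,x,np.round(p).tolist(),g(a,p),g(b,p))
E
```

```text
32.6 [ 517.63678046 -501.63536189  231.35769136]
scene {-70: (np.float64(154.4), np.float64(278.9)), -20: (np.float64(177.3), np.float64(265.8)), 0: (np.float64(186.2), np.float64(260.8)), 57.5: (np.float64(210.5), np.float64(246.8)), 140: (np.float64(243.0), np.float64(228.2))}
top {-70: (np.float64(465.5), np.float64(272.1)), -20: (np.float64(442.4), np.float64(275.3)), 0: (np.float64(433.1), np.float64(276.6)), 57.5: (np.float64(406.5), np.float64(280.2)), 140: (np.float64(368.3), np.float64(285.4))}
wrist {-70: (np.float64(319.6), np.float64(339.0)), -20: (np.float64(319.6), np.float64(385.1)), 0: (np.float64(319.6), np.float64(402.6)), 57.5: (np.float64(319.6), np.float64(450.1)), 140: (np.float64(319.6), np.float64(511.9))}
scene -70 [154.0, 279.0] [19, 34, 48] [19, 32, 47]
scene -60 [159.0, 276.0] [33, 35, 37] [27, 28, 28]
scene -50 [164.0, 274.0] [34, 35, 35] [31, 31, 38]
scene -40 [168.0, 271.0] [31, 31, 32] [32, 31, 34]
scene -30 [173.0, 268.0] [29, 28, 27] [36, 30, 33]
scene -20 [177.0, 266.0] [31, 32, 30] [30, 25, 26]
scene -10 [182.0, 263.0] [157, 150, 146] [159, 154, 14
[... 1299 characters left out ...]
, 119]
top 20 [424.0, 278.0] [109, 116, 123] [103, 113, 118]
top 30 [419.0, 278.0] [123, 123, 125] [139, 138, 133]
top 40 [415.0, 279.0] [114, 120, 126] [97, 102, 107]
top 50 [410.0, 280.0] [105, 116, 126] [118, 123, 126]
top 60 [405.0, 280.0] [120, 121, 123] [92, 91, 93]
top 70 [401.0, 281.0] [111, 119, 126] [105, 113, 118]
top 80 [396.0, 282.0] [103, 115, 126] [91, 93, 94]
top 90 [391.0, 282.0] [120, 119, 123] [111, 115, 117]
top 100 [387.0, 283.0] [112, 120, 130] [102, 111, 115]
top 110 [382.0, 284.0] [103, 113, 123] [96, 105, 115]
top 120 [378.0, 284.0] [111, 116, 122] [108, 114, 117]
top 130 [373.0, 285.0] [96, 96, 101] [89, 89, 92]
top 140 [368.0, 285.0] [111, 124, 139] [104, 117, 128]
```

The skewer lies exactly where it started, with the plates showing at x about 30 to 82 mm, between the forks. I let it settle, then hand in.

>>> {"name": "play_rows", "arguments": {
  "series": [
    [0,0,0,0,0,0],
    [0,0,0,0,0,0],
    [0,0,0,0,0,0],
    [0,0,0,0,0,0],
    [0,0,0,0,0,0],
    [0,0,0,0,0,0],
    [0,0,0,0,0,0],
    [0,0,0,0,0,0]
  ]
}}

```text
clock: 33.27
position: [517.6, -502.4, 230.5]
ee_rot: [0.749, -0.663, -0.0, 0.0]
contact_force: [0.3, -0.6, -0.1]
gripper_width: 85.6
grasp_force: 0.0
```

```bash
python3 -c "
from bench import job_done; print(job_done())"
```

```text
the job is handed in; nothing more can be done
None
```

The job is handed in at about 33 s (no verdict was returned): the skewer lies back across both forks with the three plates between them, checked from image pixels rather than by eye, and no reading showed more than about 3 N while threading.

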